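Roll a shaft blank into a V-rest

TASK

With the fingertips only, push against the side of the thicker of the two round bars so that it rolls along the bench and up the ramp until it lies in the groove of the V-rest, then push it along the groove by its free end until its other end rests against the stop plate. Do not grip or lift the bar; leave the thinner bar and the other things on the bench where they are, and finish with the hand clear of everything.

Things in the scene. Friction and masses are not known exactly. Their poses are not given: they have to be found in the camera images.
- thick_blank: Thicker aluminium bar: plain, solid, round, 46 mm diameter, 110 mm long, 0.35-0.65 kg, smooth (friction about 0.35). Origin at its centre, 23 mm above the bench at the start; x runs along the bar, y and z turn as it rolls. Starts on either side of the V-rest, within 8 degrees of parallel to the groove, 170-230 mm beside it, 5-20 mm to the open end of the V-rest's origin. Rolls on if let go.
- thin_blank: Thinner aluminium bar, 30 mm in diameter, 110 mm long, origin at its centre, x along the bar; lies on the other side of the V-rest. To be left alone; it rolls away easily if touched.
- v_rest: Dark steel V-rest fixed to the bench, 140 mm long (x), 120 mm wide (y). Ramps rise from 1 mm high at y = +-60 mm to crests 12 mm high at y = +-18.6 to 15.6 mm; 30 degree flanks fall to the groove's bottom at y = 0, 3 mm high. Origin: centre of its underside; x runs along the groove to the stop plate, z up. The -x end is open and faces the robot, turned up to 8 degrees.
- sand_block: Grey rubbing block, 66x79x30 mm, origin at the centre of its underside, far right behind the work; bystander.
- tape_measure: Yellow pocket tape measure, 55x85x62 mm, origin at the centre of its underside, far left behind the work; bystander.
- wood_wedge: Light wooden wedge, 34x110x26 mm, origin at the centre of its underside, behind the V-rest; bystander.
- v_stop (a point): Foot of the stop plate's face, 70 mm along +x from the V-rest's origin, on the groove's middle line at bench height, same axes as the V-rest. The upright plate is 46 mm high, 64 mm wide (y), 10 mm thick and closes the groove's +x end. A thick bar fully home in the groove has its centre 55 mm before this point (-x), at y = 0 and 29.6 mm up.

How it is judged (in metres and radians):
On the way, in this order (a step that is already met when the one before it is completed fails the run):
1. the thick bar has rolled at least about half a turn along the bench (angle between thick_blank's own z axis and vertical above 2.2 rad and height (world z) of thick_blank below 0.045 m), for 0.02 s.
2. the thick bar lies in the groove of the V-rest (y of thick_blank in the frame of v_rest between -0.004 and 0.004 m and z of thick_blank in the frame of v_rest between 0.027 and 0.0325 m and angle between the x axis of thick_blank and the x axis of v_rest, either way round below 0.04 rad), for 0.2 s.
At the end, for the whole second after the job is handed in: The thick bar lies at rest in the groove (axis within 4 mm of the groove's middle and 0.04 rad of its direction, centre 27 to 32.5 mm above the bench), its end within 4 mm of the stop plate; the thin bar and the bystanders are within 20 mm of where they began (all of step 2 and x of thick_blank in the frame of v_rest between 0.011 and 0.018 m and linear speed of thick_blank below 0.01 m/s and angular speed of thick_blank below 0.2 rad/s and distance of each of thin_blank, sand_block, tape_measure, wood_wedge from where it was at the start of the episode below 0.02 m); the robot touches nothing.
It fails at once if the thick bar is lifted or carried: its centre more than 45 mm above the bench, or more than 29 mm while it is beside the V-rest (height (world z) of thick_blank above 0.045 m or (height (world z) of thick_blank above 0.029 m and (y of thick_blank in the frame of v_rest above 0.065 m or y of thick_blank in the frame of v_rest below -0.065 m))).
It fails at once if the thick bar is tipped up on end (more than about 17 degrees) (angle between thick_blank's own x axis and vertical below 1.27 rad or angle between thick_blank's own x axis and vertical above 1.87 rad).
It fails at once if the thin bar is moved more than 20 mm (distance of thin_blank from where it was at the start of the episode above 0.02 m).
It fails at once if a bystander is moved more than 20 mm (distance of any of sand_block, tape_measure, wood_wedge from where it was at the start of the episode above 0.02 m).
It also fails if it takes over 51 s, if anything falls off the work surface, if the arm or the gripper's body presses on something with over 40 N, if the wrist force passes 120 N, or if a joint passes its speed limit or range.

ROBOT

A 6-joint arm with a two-finger parallel gripper is mounted at the origin on a cart in front of the work surface, level with it; the furniture and walls round the work are solid. World frame = base frame: x ahead of the robot, y to its left, z up, the work surface at z = 0. Lengths are in m, angles in degrees, forces in N, time in s.
With the tool pointing down it reaches from about 0.3 to 0.75 m from the base axis. Payload 8.5 kg.
Tool frame: the origin (TCP) lies midway between the tips of the shut fingers; the grasp point (between the pads) lies 19 mm behind it (env.hold_point_z is the distance from the TCP to the grasp point, in m); z points along the fingers, y is the line along which they close (so a half turn about z gives the same grasp; the last joint's range is limited). The gripper opens to 85 mm and grips with 20 to 120 N. Pads are 22 mm wide; open, the fingers measure 114 mm over their backs; the gripper's body (76 mm by 85 mm) begins 54 mm behind the grasp point. The pads swing forward as they close: fully open they stand 13 mm farther back than shut.
Start: joints at [61.347, 21.807, 74.336, -0, 83.858, -12.336], TCP at [0.155, 0.528, 0.231] pointing down, gripper open.
Joint ranges: [-178.18, 178.18], [-50.72, 133.34], [12.68, 142.11], [-81.47, 261.47], [9.98, 163.14], [-165.26, 165.26]. Speed limits (degrees/s): [136.94, 136.94, 180, 180, 180, 180].

INTERFACE

Orientations are given as a 3x3 rotation matrix whose columns are the frame's x, y, z axes.
In Python, from rig import observe, get_image, camera_info, env gives the robot as it stands.
- The arm moves only by the tool drive_tool, never from a script. Its arguments are lists of equal length, an entry for each row: "offset": the shift along the tool's x, y, z in units of 40 mm (1.0 is 40 mm), a list of three; "turn": the turn, a rotation vector about the tool's x, y, z in units of 6 degrees (1.0 is 6 degrees), a list of three; "hand": the opening, from 0 (shut) to 1 (fully open). A call has exactly 10 rows; each row shifts and turns the commanded pose from where the row before left it, along the tool's axes as they then stand; what a row does not reach is not made up. A row lasts 1/8 s, in which the tool goes at most 62.5 mm and 10.7 degrees, less where a joint would pass 70% of its speed; a pose out of reach is approached as far as the arm can. A call is refused whole if a number of a shift passes 1 or a number of a turn 1, either way. A call with a gripper value outside its range is refused whole. The fingers move at their own pace and stop on an object; "newtons" is the grip in N (left out, the last holds). Time passes only in rows, so rows that do not move let the fingers close, or fill a call up. It gives the time, the measured TCP pose, the force, the opening and the grip force at its end, in the units of the state.
- observe(): the state, without advancing time (a new reading comes with each control period).
- get_image(name): name is "scene" or "top" or "wrist"; returns the picture (400x640x3 uint8, blue, green, red); there is no depth.
- camera_info(name): a dict with "fx", "fy", "cx", "cy" (pixels), "world_to_cam" (4x4, takes a point from world to camera coordinates). Camera axes: x right, y down, z forward; pixel columns grow to the right and rows downward; lengths in m; the calibration is good to about 2 mm. A picture is of the moment at which its call begins: read the wrist's pose just before it. camera_info takes no time and is no camera call; for the wrist camera it gives the pose at the moment of the call.
- env.close_job(): hands the job in; it is judged then, once.
The state is a dict: "time_s": time; "q": joint angles; "qvel": joint speeds; "joint_efforts": joint torques, N m; "position": TCP position; "tool_rot": TCP orientation; "ft_force": force on the tool from outside, world axes, zero at the start; "wrist_torque": the same for the moment, N m; "grip_width": finger opening in m; "gripper_force": force on a finger pad.
Only numpy, scipy, OpenCV 4.12 (cv2) and the standard library are available. Lean on these libraries where they do the work, as an engineer would, in place of code of your own. Each camera call takes 0.05 s, during which the arm holds its last target. There are 200 camera calls.

## Working session

There is one attempt and no reset: what is moved stays moved. The work goes in short steps, Python scripts to look and compute and a tool call to move; the robot and the scene stay as the last step left them, time stands still between calls to the robot, and variables do not carry over. Pictures are saved under pics/ and viewed, at most 13 in all, crops included, and the job is handed in when it is done.

Besides the shell and the picture viewer there is one more tool, called after "Emit:" by a JSON object that holds its "api" and its "payload". drive_tool: Moves the arm, as the interface text tells. Its arguments: {"type":"object","properties":{"offset":{"type":"array"},"turn":{"type":"array"},"hand":{"type":"array"},"newtons":{"type":"number"}},"required":["offset","turn","hand"]}

```bash
mkdir -p pics; ls
python3 - <<'E'
from rig import *
import cv2,numpy as np
s=observe();print(s['time_s'],s['position'],s['tool_rot'],s['grip_width'])
for n in('scene','top'):
    cv2.imwrite(f'pics/{n}0.png',get_image(n));c=camera_info(n);print(n,c['fx'],c['cx'],c['cy']);print(np.round(c['world_to_cam'],3))
E
```

```text
pics
0.0 [0.15437719 0.52759388 0.23068642] [[-9.59724338e-01  2.80942471e-01 -7.22965084e-04]
 [ 2.80943214e-01  9.59723492e-01 -1.31479235e-03]
 [ 3.24465565e-04 -1.46495035e-03 -9.99998874e-01]] 0.08537905496519196
scene 448.15931183991773 319.9029994385783 196.36533473539458
[[ 0.77  -0.638  0.003 -0.564]
 [-0.412 -0.5   -0.762  0.201]
 [ 0.487  0.585 -0.648  0.943]
 [ 0.     0.     0.     1.   ]]
top 425.7818179221286 323.011233045297 198.30234161022318
[[-0.004 -1.    -0.001 -0.126]
 [-0.979  0.004 -0.203  0.593]
 [ 0.203  0.    -0.979  0.85 ]
 [ 0.     0.     0.     1.   ]]
```

View pics/top0.png

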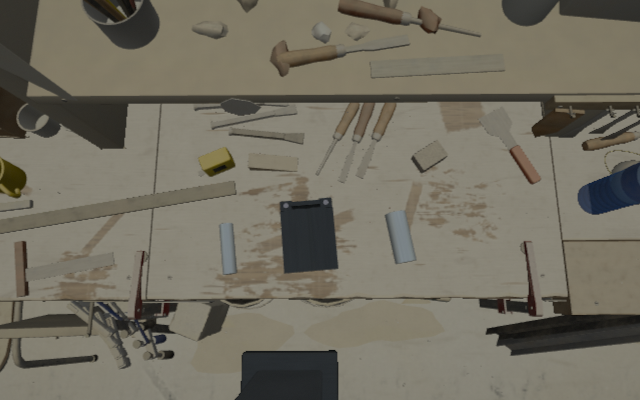

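View pics/scene0.png

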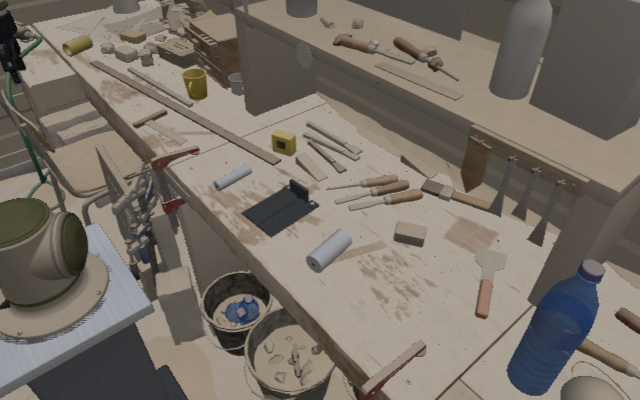

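The top view shows the thick bar right of the V-rest at about (401,236), the thin bar left at (228,248), and the dark V-rest at (309,236) with its stop plate at the far end, near row 203. Next I measure their poses.

```bash
cat > h.py <<'E'
from rig import *
import cv2,numpy as np
def ray(n,uv,z):
    c=camera_info(n);M=np.array(c['world_to_cam']);R,t=M[:3,:3],M[:3,3]
    o=-R.T@t;uv=np.atleast_2d(uv).astype(float)
    d=np.c_[(uv[:,0]-c['cx'])/c['fx'],(uv[:,1]-c['cy'])/c['fy'],np.ones(len(uv))]@R
    return o+d*((z-o[2])/d[:,2])[:,None]
def blob(mask,roi):
    x0,y0,x1,y1=roi;m=np.zeros_like(mask);m[y0:y1,x0:x1]=mask[y0:y1,x0:x1]
    m=cv2.morphologyEx(m,cv2.MORPH_OPEN,np.ones((3,3)))
    return max(cv2.findContours(m,0,2)[0],key=cv2.contourArea)
def masks(im):
    hsv=cv2.cvtColor(im,cv2.COLOR_BGR2HSV);i=im.astype(int)
    return ((i[...,0]-i[...,2]>2)&(hsv[...,2]>80)).astype('uint8')*255,(hsv[...,2]<75).astype('uint8')*255
E
python3 - <<'E'
from h import *
im=get_image('top');b,d=masks(im)
for nm,m,roi,z in(('thick',b,(370,190,435,280),.023),('thin',b,(205,205,250,285),.015),('v',d,(265,190,350,285),.005)):
    c=blob(m,roi);r=cv2.minAreaRect(c);p=cv2.boxPoints(r);print(nm,cv2.contourArea(c),p.round(1).tolist());P=ray('top',p,z)
    print(P.round(4)[:,:2].tolist(),P.mean(0).round(4))
print(ray('top',[[281,202],[332,199],[337,270],[284,273]],0.001).round(4))
v=im[185:285,265:430];w=b[185:285,265:430]
cv2.imwrite('pics/crop.png',cv2.resize(np.hstack([v]),None,fx=4.8,fy=4.8,interpolation=2))
E
```

```text
thick 880.0 [[386.0, 213.1999969482422], [404.79998779296875, 209.39999389648438], [415.1000061035156, 259.29998779296875], [396.29998779296875, 263.20001220703125]]
[[0.5656, -0.2676], [0.5741, -0.3095], [0.4642, -0.3271], [0.4561, -0.286]] [ 0.515  -0.2976  0.023 ]
thin 552.5 [[219.39999389648438, 223.39999389648438], [231.60000610351562, 222.5], [235.5, 272.6000061035156], [223.39999389648438, 273.5]]
[[0.5455, 0.102], [0.5476, 0.075], [0.4378, 0.0621], [0.4359, 0.0884]] [0.4917 0.0818 0.015 ]
v 3557.5 [[278.1000061035156, 201.60000610351562], [331.6000061035156, 197.10000610351562], [337.5, 268.29998779296875], [284.1000061035156, 272.70001220703125]]
[[0.5965, -0.0266], [0.6063, -0.1479], [0.4465, -0.1596], [0.4373, -0.0423]] [ 0.5217 -0.0941  0.005 ]
[[ 0.5963 -0.0327  0.001 ]
 [ 0.6028 -0.1489  0.001 ]
 [ 0.4429 -0.1586  0.001 ]
 [ 0.4369 -0.0418  0.001 ]]
```

View pics/crop.png

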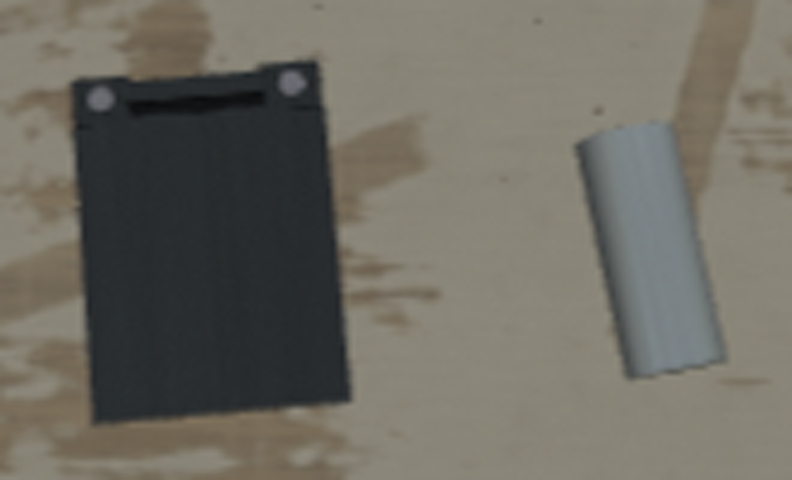

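The bar is at about (0.515,-0.298) with yaw 9.3°. The V-rest origin is about (0.510,-0.096) with yaw 3.3°. I'll turn the tool first, so its y axis lies along the bar.

Emit:
{"api": "drive_tool", "payload": {"offset": [[0, 0, 0], [0, 0, 0], [0, 0, 0], [0, 0, 0], [0, 0, 0], [0, 0, 0], [0, 0, 0], [0, 0, 0], [0, 0, 0], [0, 0, 0]], "turn": [[0, 0, 1], [0, 0, 1], [0, 0, 1], [0, 0, 1], [0, 0, 1], [0, 0, 1], [0, 0, 1], [0, 0, 1], [0, 0, 1], [0, 0, 0.7]], "hand": [1, 1, 1, 1, 1, 1, 1, 1, 1, 1]}}

```text
time_s: 1.4
position: [0.1545, 0.5277, 0.231]
tool_rot: [[-0.264, 0.964, -0.0], [0.964, 0.264, -0.001], [-0.001, -0.0, -1.0]]
ft_force: [0.5, -0.1, 0.7]
grip_width: 0.0855
gripper_force: 0.0
```

```bash
cat >> h.py <<'E'
VO=np.array([.5098,-.0962]);VY=np.deg2rad(3.3)
BO=np.array([.515,-.2976]);BY=np.deg2rad(9.3)
def fr(o,a,xy): # frame -> world
    c,s=np.cos(a),np.sin(a);return o+np.array([[c,-s],[s,c]])@xy
def go(xyz,yaw=None):
    s=observe();R=np.array(s['tool_rot']);p=np.array(s['position'])
    y=np.rad2deg(np.arctan2(R[1,1],R[0,1]))
    print('t',s['time_s'],'p',p.round(4),'yaw_y',y.round(2),'F',np.round(s['ft_force'],1))
    print('units',(R.T@(np.array(xyz)-p)/.04).round(2),'turn',None if yaw is None else ((y-yaw)/6).round(2))
E
python3 -c "
from h import *
t=fr(BO,BY,np.array([0,-.05]));print(t);go([*t,.2],9.3)"
```

```text
[ 0.52308019 -0.34694279]
t 1.4 p [0.1545 0.5277 0.231 ] yaw_y 15.32 F [ 0.5 -0.1  0.7]
units [-23.52   3.11   0.79] turn 1.0
```

Emit:
{"api": "drive_tool", "payload": {"offset": [[-1, 0.1, 0], [-1, 0.1, 0], [-1, 0.1, 0], [-1, 0.1, 0], [-1, 0.1, 0], [-1, 0.1, 0], [-1, 0.1, 0], [-1, 0.1, 0], [-1, 0.1, 0], [-1, 0.1, 0]], "turn": [[0, 0, 0], [0, 0, 0], [0, 0, 0], [0, 0, 0], [0, 0, 0], [0, 0, 0], [0, 0, 0], [0, 0, 0], [0, 0, 0], [0, 0, 0]], "hand": [1, 1, 1, 1, 1, 1, 1, 1, 1, 1]}}

```text
time_s: 2.65
position: [0.3, 0.1518, 0.2313]
tool_rot: [[-0.267, 0.964, 0.0], [0.964, 0.267, 0.0], [0.0, 0.0, -1.0]]
ft_force: [0.5, 0.5, 0.3]
grip_width: 0.0855
gripper_force: 0.0
```

Emit:
{"api": "drive_tool", "payload": {"offset": [[-1, 0.1, 0], [-1, 0.1, 0], [-1, 0.1, 0], [-1, 0.1, 0], [-1, 0.1, 0], [-1, 0.1, 0], [-1, 0.1, 0], [-1, 0.1, 0], [-1, 0.1, 0], [-1, 0.1, 0]], "turn": [[0, 0, 0], [0, 0, 0], [0, 0, 0], [0, 0, 0], [0, 0, 0], [0, 0, 0], [0, 0, 0], [0, 0, 0], [0, 0, 0], [0, 0, 0]], "hand": [1, 1, 1, 1, 1, 1, 1, 1, 1, 1]}}

```text
time_s: 3.9
position: [0.4454, -0.223, 0.2311]
tool_rot: [[-0.267, 0.964, -0.0], [0.964, 0.267, 0.0], [0.0, -0.0, -1.0]]
ft_force: [1.4, -0.5, 0.4]
grip_width: 0.0855
gripper_force: 0.0
```

```bash
python3 -c "
from h import *
t=fr(BO,BY,np.array([0,-.05]));print(t);go([*t,.2],9.3)"
```

```text
[ 0.52308019 -0.34694279]
t 3.9 p [ 0.4454 -0.223   0.2311] yaw_y 15.47 F [ 1.4 -0.5  0.4]
units [-3.5   1.04  0.78] turn 1.03
```

Emit:
{"api": "drive_tool", "payload": {"offset": [[-0.7, 0.2, 0], [-0.7, 0.21, 0], [-0.7, 0.21, 0], [-0.7, 0.21, 0], [-0.7, 0.21, 0], [0, 0, 0], [0, 0, 0.5], [0, 0, 0.28], [0, 0, 0], [0, 0, 0]], "turn": [[0, 0, 0], [0, 0, 0], [0, 0, 0], [0, 0, 0], [0, 0, 0], [0, 0, 0.5], [0, 0, 0.53], [0, 0, 0], [0, 0, 0], [0, 0, 0]], "hand": [1, 1, 1, 1, 1, 1, 1, 1, 1, 1]}}

```text
time_s: 5.15
position: [0.5228, -0.3457, 0.2008]
tool_rot: [[-0.162, 0.987, 0.001], [0.987, 0.162, -0.001], [-0.001, 0.001, -1.0]]
ft_force: [-1.2, -0.3, -0.1]
grip_width: 0.0854
gripper_force: 0.0
```

Run:
```python
from h import *
t=fr(BO,BY,np.array([0,-.05]));go([*t,.004],9.3)
im=get_image('wrist');cv2.imwrite('pics/w1.png',im)
c=camera_info('wrist');M=np.array(c['world_to_cam']);print(-M[:3,:3].T@M[:3,3],M[2,:3])
```

```text
t 5.15 p [ 0.5228 -0.3457  0.2008] yaw_y 9.34 F [-1.2 -0.3 -0.1]
units [-0.03 -0.    4.92] turn 0.01
[ 0.51202147 -0.27602854  0.34373886] [ 0.04652851 -0.27570248 -0.96011626]
```

View pics/w1.png

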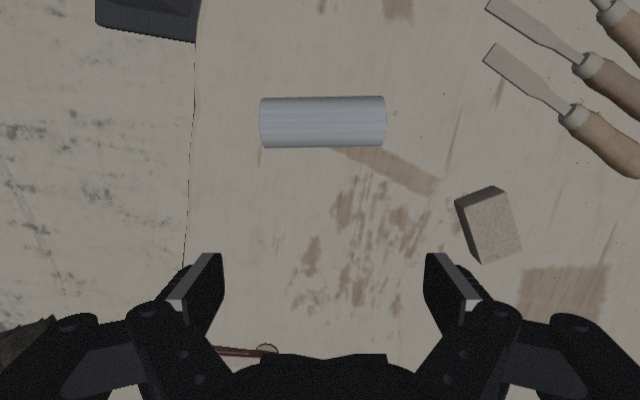

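The wrist view shows the bar at about (322,122), spanning columns 260–386 and parallel to the finger line. The fingertips are around (205,262) and (442,262), so the bar is centred between them.

Run:
```python
from h import *
im=get_image('wrist');b,d=masks(im)
c=blob(b,(220,60,430,180));p=cv2.boxPoints(cv2.minAreaRect(c));P=ray('wrist',p,.023);print(p.round(),P.round(4),P.mean(0).round(4))
e=[P[1]-P[0],P[2]-P[1]];print([(np.linalg.norm(v).round(4),np.rad2deg(np.arctan2(v[1],v[0])).round(2)) for v in e])
```

```text
[[259.  98.]
 [385.  98.]
 [385. 146.]
 [259. 146.]] [[ 0.4544 -0.2849  0.023 ]
 [ 0.5677 -0.2663  0.023 ]
 [ 0.5769 -0.3089  0.023 ]
 [ 0.4592 -0.3283  0.023 ]] [ 0.5146 -0.2971  0.023 ]
[(np.float64(0.1147), np.float64(9.34)), (np.float64(0.0437), np.float64(-77.74))]
```

Emit:
{"api": "drive_tool", "payload": {"offset": [[0, 0, 0.6], [0, 0, 0.7], [0, 0, 0.7], [0, 0, 0.7], [0, 0, 0.7], [0, 0, 0.7], [0, 0, 0.5], [0, 0, 0.32], [0, 0, 0], [0, 0, 0]], "turn": [[0, 0, 0], [0, 0, 0], [0, 0, 0], [0, 0, 0], [0, 0, 0], [0, 0, 0], [0, 0, 0], [0, 0, 0], [0, 0, 0], [0, 0, 0]], "hand": [1, 1, 1, 1, 1, 1, 1, 1, 1, 1]}}

```text
time_s: 6.5
position: [0.523, -0.346, 0.0043]
tool_rot: [[-0.162, 0.987, 0.001], [0.987, 0.162, -0.001], [-0.001, 0.001, -1.0]]
ft_force: [0.2, -0.1, -0.2]
grip_width: 0.0855
gripper_force: 0.0
```

Run:
```python
from h import *
t=fr(BO,BY,np.array([0,-.034]));go([*t,.004],9.3)
cv2.imwrite('pics/s1.png',cv2.resize(get_image('scene')[180:300,260:420],None,fx=4,fy=4))
```

```text
t 6.5 p [ 0.523  -0.346   0.0043] yaw_y 9.31 F [ 0.2 -0.1 -0.2]
units [ 0.38 -0.    0.01] turn 0.0
```

View pics/s1.png

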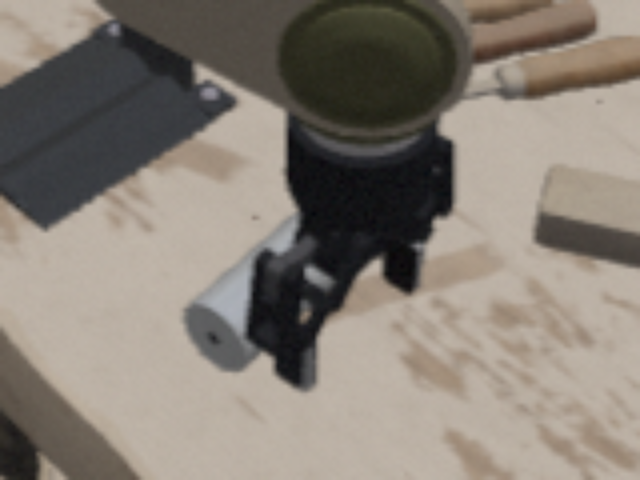

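The fingers stand behind the bar and low enough to push it. I'll start rolling, and ease the yaw towards the groove direction as I go.

Emit:
{"api": "drive_tool", "payload": {"offset": [[0.1, 0, 0], [0.12, 0, 0], [0.12, 0, 0], [0.12, 0, 0], [0.12, 0, 0], [0.12, 0, 0], [0.12, 0, 0], [0.12, 0, 0], [0.12, 0, 0], [0.12, 0, 0]], "turn": [[0, 0, 0], [0, 0, 0], [0, 0, 0], [0, 0, 0], [0, 0, 0], [0, 0, 0.1], [0, 0, 0.1], [0, 0, 0.1], [0, 0, 0.1], [0, 0, 0.1]], "hand": [1, 1, 1, 1, 1, 1, 1, 1, 1, 1]}}

```text
time_s: 7.8
position: [0.5155, -0.2986, 0.0033]
tool_rot: [[-0.109, 0.994, 0.0], [0.994, 0.109, -0.0], [-0.0, 0.0, -1.0]]
ft_force: [-0.4, -0.3, 0.1]
grip_width: 0.0855
gripper_force: 0.1
```

Run:
```python
from h import *
go([*fr(VO,VY,np.array([-.01,-.05])),.004],3.3)
im=get_image('top');cv2.imwrite('pics/t2.png',cv2.resize(im[170:290,260:430],None,fx=4,fy=4))
```

```text
t 7.8 p [ 0.5155 -0.2986  0.0033] yaw_y 6.26 F [-0.4 -0.3  0.1]
units [ 3.81  0.1  -0.02] turn 0.49
```

View pics/t2.png

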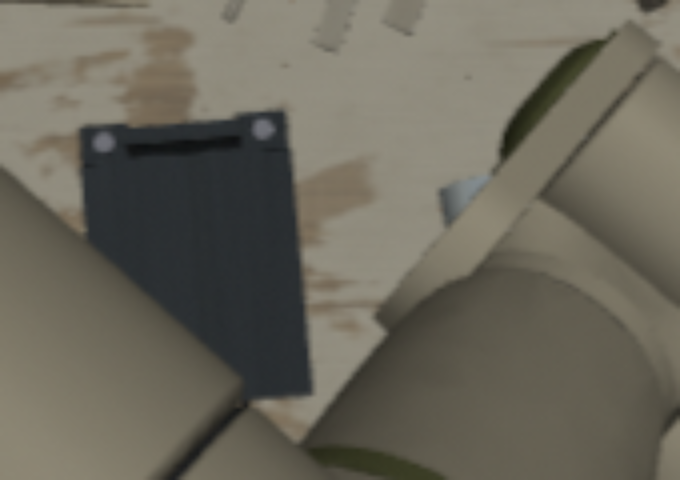

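The top view is mostly hidden by the arm. The bar's far left corner shows at crop (440,190), so it has moved. I'll use the wrist camera for numbers.

```bash
cat >> h.py <<'E'
def bar(z=.023,roi=(150,0,490,260)):
    b,d=masks(get_image('wrist'));c=blob(b,roi)
    p=cv2.boxPoints(cv2.minAreaRect(c));P=ray('wrist',p,z);m=P.mean(0)[:2]
    l=max([P[1]-P[0],P[2]-P[1]],key=np.linalg.norm);yaw=np.rad2deg(np.arctan2(l[1],l[0]))%180
    print('bar px',p.round().tolist(),'len',np.linalg.norm(l).round(4),'yaw',yaw.round(2),'V',fr(np.zeros(2),-VY,m-VO).round(4))
E
python3 - <<'E'
from h import *
bar(); p=np.array(observe()['position'])[:2];print('tcp V',fr(np.zeros(2),-VY,p-VO))
E
```

```text
bar px [[145.0, 142.0], [485.0, 127.0], [490.0, 243.0], [151.0, 258.0]] len 0.1225 yaw 8.89 V [-0.0096 -0.1669]
tcp V [-0.00602579 -0.2021713 ]
```

Emit:
{"api": "drive_tool", "payload": {"offset": [[0.12, 0, 0], [0.12, 0, 0], [0.12, 0, 0], [0.12, 0, 0], [0.12, 0, 0], [0.12, 0, 0], [0.12, 0, 0], [0.12, 0, 0], [0.12, 0, 0], [0.12, 0, 0]], "turn": [[0, 0, 0.1], [0, 0, 0.1], [0, 0, 0.1], [0, 0, 0.1], [0, 0, 0.1], [0, 0, 0], [0, 0, 0], [0, 0, 0], [0, 0, 0], [0, 0, 0]], "hand": [1, 1, 1, 1, 1, 1, 1, 1, 1, 1]}}

```text
time_s: 9.15
position: [0.512, -0.2508, 0.0033]
tool_rot: [[-0.058, 0.998, 0.0], [0.998, 0.058, -0.0], [-0.0, 0.0, -1.0]]
ft_force: [0.5, -0.7, 0.6]
grip_width: 0.0855
gripper_force: 0.1
```

Run:
```python
from h import *
go([*fr(VO,VY,np.array([-.01,-.05])),.004],3.3)
bar(roi=(60,40,580,300)); p=np.array(observe()['position'])[:2];print('tcp V',fr(np.zeros(2),-VY,p-VO))
cv2.imwrite('pics/w2.png',get_image('wrist'))
```

```text
t 9.15 p [ 0.512  -0.2508  0.0033] yaw_y 3.3 F [ 0.5 -0.7  0.6]
units [ 2.61 -0.08 -0.02] turn 0.0
bar px [[111.0, 151.0], [460.0, 119.0], [471.0, 234.0], [122.0, 266.0]] len 0.1267 yaw 8.5 V [-0.0191 -0.1185]
tcp V [-0.00680515 -0.15383329]
```

View pics/w2.png

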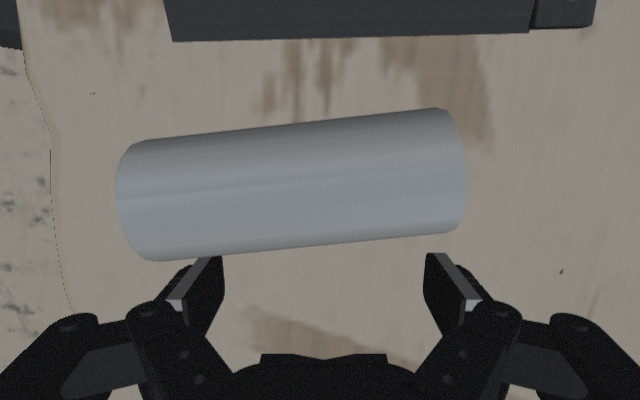

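The bar is about 5° off parallel to the groove and centred near (293,185) px. That puts it 12 mm to the near side of the hand, so the far finger misses its end. I'll shift the hand that way while still pushing; the ramp should then square the bar against both fingers.

Emit:
{"api": "drive_tool", "payload": {"offset": [[0.1, -0.08, 0], [0.1, -0.08, 0], [0.1, -0.08, 0], [0.1, -0.08, 0], [0.1, -0.08, 0], [0.1, 0, 0], [0.1, 0, 0], [0.1, 0, 0], [0.1, 0, 0], [0.1, 0, 0]], "turn": [[0, 0, 0], [0, 0, 0], [0, 0, 0], [0, 0, 0], [0, 0, 0], [0, 0, 0], [0, 0, 0], [0, 0, 0], [0, 0, 0], [0, 0, 0]], "hand": [1, 1, 1, 1, 1, 1, 1, 1, 1, 1]}}

```text
time_s: 10.5
position: [0.4937, -0.2118, 0.0033]
tool_rot: [[-0.058, 0.998, 0.0], [0.998, 0.058, -0.0], [-0.0, 0.0, -1.0]]
ft_force: [0.1, -0.7, 0.2]
grip_width: 0.085
gripper_force: 0.1
```

Run:
```python
from h import *
go([*fr(VO,VY,np.array([-.02,-.05])),.004],3.3)
bar(roi=(40,40,600,300)); p=np.array(observe()['position'])[:2];print('tcp V',fr(np.zeros(2),-VY,p-VO))
cv2.imwrite('pics/w3.png',get_image('wrist'))
```

```text
t 10.5 p [ 0.4937 -0.2118  0.0033] yaw_y 3.31 F [ 0.1 -0.7  0.2]
units [ 1.61  0.07 -0.02] turn 0.0
bar px [[147.0, 142.0], [498.0, 107.0], [510.0, 230.0], [159.0, 264.0]] len 0.126 yaw 8.87 V [-0.021  -0.0761]
tcp V [-0.02280852 -0.11400932]
```

View pics/w3.png

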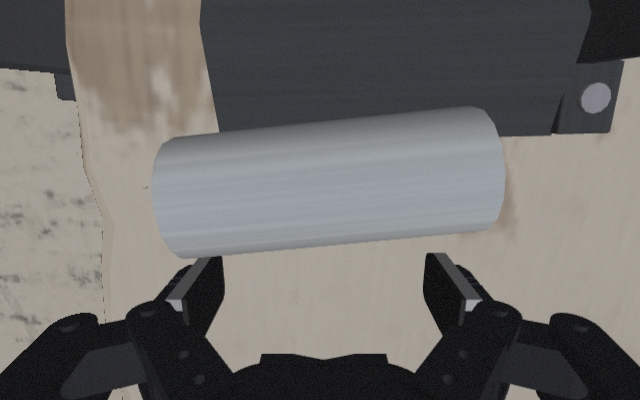

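The bar is centred on the hand now, and its far end has just met the ramp edge near (490,115). I'll keep pushing.

Emit:
{"api": "drive_tool", "payload": {"offset": [[0.1, 0, 0], [0.1, 0, 0], [0.1, 0, 0], [0.1, 0, 0], [0.1, 0, 0], [0.1, 0, 0], [0.1, 0, 0], [0.1, 0, 0], [0.1, 0, 0], [0.1, 0, 0]], "turn": [[0, 0, 0], [0, 0, 0], [0, 0, 0], [0, 0, 0], [0, 0, 0], [0, 0, 0], [0, 0, 0], [0, 0, 0], [0, 0, 0], [0, 0, 0]], "hand": [1, 1, 1, 1, 1, 1, 1, 1, 1, 1]}}

```text
time_s: 11.85
position: [0.4922, -0.1729, 0.0039]
tool_rot: [[-0.057, 0.998, 0.002], [0.998, 0.057, -0.002], [-0.002, 0.002, -1.0]]
ft_force: [0.4, -4.7, 4.3]
grip_width: 0.0853
gripper_force: 2.7
```

Run:
```python
from h import *
go([*fr(VO,VY,np.array([-.02,-.05])),.004],3.3)
bar(z=.032,roi=(40,40,600,300)); p=np.array(observe()['position'])[:2];print('tcp V',fr(np.zeros(2),-VY,p-VO))
```

```text
t 11.85 p [ 0.4922 -0.1729  0.0039] yaw_y 3.29 F [ 0.4 -4.7  4.3]
units [ 0.64  0.05 -0.  ] turn -0.0
bar px [[141.0, 142.0], [509.0, 140.0], [509.0, 269.0], [141.0, 270.0]] len 0.124 yaw 3.54 V [-0.0208 -0.042 ]
tcp V [-0.02216656 -0.07492292]
```

Emit:
{"api": "drive_tool", "payload": {"offset": [[0.1, 0, 0], [0.1, 0, 0], [0.1, 0, 0], [0.08, 0, 0], [0.08, 0, 0], [0.08, 0, 0], [0.08, 0, 0], [0.08, 0, 0], [0, 0, 0], [0, 0, 0]], "turn": [[0, 0, 0], [0, 0, 0], [0, 0, 0], [0, 0, 0], [0, 0, 0], [0, 0, 0], [0, 0, 0], [0, 0, 0], [0, 0, 0], [0, 0, 0]], "hand": [1, 1, 1, 1, 1, 1, 1, 1, 1, 1]}}

```text
time_s: 13.15
position: [0.4898, -0.1441, 0.0033]
tool_rot: [[-0.058, 0.998, -0.0], [0.998, 0.058, 0.0], [0.0, -0.0, -1.0]]
ft_force: [-0.2, -0.5, 0.1]
grip_width: 0.0855
gripper_force: 0.0
```

Run:
```python
from h import *
go([*fr(VO,VY,np.array([-.02,-.05])),.004],3.3)
bar(z=.03,roi=(40,40,600,300)); p=np.array(observe()['position'])[:2];print('tcp V',fr(np.zeros(2),-VY,p-VO))
cv2.imwrite('pics/w4.png',get_image('wrist'))
```

```text
t 13.15 p [ 0.4898 -0.1441  0.0033] yaw_y 3.3 F [-0.2 -0.5  0.1]
units [-0.08  0.07 -0.02] turn 0.0
bar px [[135.0, 105.0], [519.0, 98.0], [522.0, 233.0], [137.0, 240.0]] len 0.1272 yaw 4.39 V [-0.0204 -0.0011]
tcp V [-0.02271401 -0.04678145]
```

View pics/w4.png

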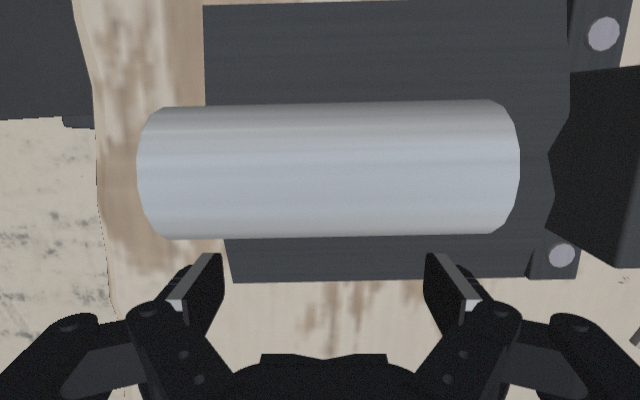

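The bar lies in the groove (y about -1 mm) with its centre at x about -20 mm, so it has about 35 mm to slide. I'll back off, rise, shut the hand and go round to its free end.

Emit:
{"api": "drive_tool", "payload": {"offset": [[-0.3, 0, 0], [-0.3, 0, -0.2], [0, 0, -0.9], [0, 0, -0.9], [0, 0, -0.9], [0, 0, -0.4], [0.3, -0.5, 0], [0.5, -0.6, 0], [0.5, -0.6, 0], [0.4, -0.6, 0]], "turn": [[0, 0, 0], [0, 0, 0], [0, 0, 0], [0, 0, 0], [0, 0, 0], [0, 0, 0], [0, 0, 0], [0, 0, 0], [0, 0, 0], [0, 0, 0]], "hand": [1, 1, 1, 1, 0.5, 0, 0, 0, 0, 0]}}

```text
time_s: 14.5
position: [0.3947, -0.1057, 0.1359]
tool_rot: [[-0.057, 0.998, 0.001], [0.998, 0.057, -0.0], [-0.001, 0.001, -1.0]]
ft_force: [0.3, -0.3, -0.0]
grip_width: 0.0
gripper_force: 0.0
```

Run:
```python
from h import *
bar(z=.0296,roi=(100,0,640,400))
go([*fr(VO,VY,np.array([-.115,-.000])),.022],3.3);print(observe()['grip_width'])
cv2.imwrite('pics/w5.png',get_image('wrist'))
```

```text
bar px [[376.0, 163.0], [536.0, 160.0], [537.0, 220.0], [377.0, 224.0]] len 0.1184 yaw 4.59 V [-0.0162  0.0015]
t 14.55 p [ 0.3918 -0.1037  0.1356] yaw_y 3.31 F [-1.7  3.3 -0.9]
units [0.01 0.09 2.84] turn 0.0
8.101389285763565e-05
```

View pics/w5.png

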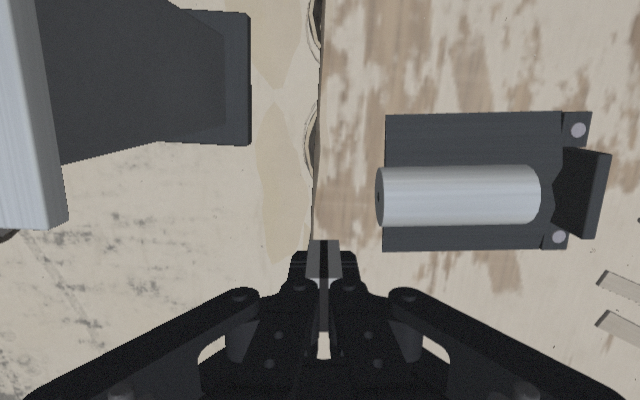

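The bar sits in the groove and the shut fingers are in line with it, clear of the free end at px (376,195). I'll go down and push along the groove.

Emit:
{"api": "drive_tool", "payload": {"offset": [[0, 0, 0.4], [0, 0, 0.6], [0, 0, 0.6], [0, 0, 0.6], [0, 0, 0.4], [0, 0, 0.24], [0, 0.1, 0], [0, 0.1, 0], [0, 0.1, 0], [0, 0.1, 0]], "turn": [[0, 0, 0], [0, 0, 0], [0, 0, 0], [0, 0, 0], [0, 0, 0], [0, 0, 0], [0, 0, 0], [0, 0, 0], [0, 0, 0], [0, 0, 0]], "hand": [0, 0, 0, 0, 0, 0, 0, 0, 0, 0]}}

```text
time_s: 15.85
position: [0.4119, -0.1047, 0.0221]
tool_rot: [[-0.058, 0.998, 0.001], [0.998, 0.058, -0.0], [-0.0, 0.001, -1.0]]
ft_force: [0.5, 0.3, -0.1]
grip_width: 0.0002
gripper_force: 0.0
```

Emit:
{"api": "drive_tool", "payload": {"offset": [[0, 0.1, 0], [0, 0.1, 0], [0, 0.1, 0], [0, 0.1, 0], [0, 0.08, 0], [0, 0.08, 0], [0, 0.08, 0], [0, 0.08, 0], [0, 0.08, 0], [0, 0.08, 0]], "turn": [[0, 0, 0], [0, 0, 0], [0, 0, 0], [0, 0, 0], [0, 0, 0], [0, 0, 0], [0, 0, 0], [0, 0, 0], [0, 0, 0], [0, 0, 0]], "hand": [0, 0, 0, 0, 0, 0, 0, 0, 0, 0]}}

```text
time_s: 17.1
position: [0.4467, -0.1026, 0.0217]
tool_rot: [[-0.058, 0.998, 0.0], [0.998, 0.058, -0.0], [-0.0, 0.0, -1.0]]
ft_force: [-2.1, -0.2, 1.0]
grip_width: 0.0
gripper_force: 1.1
```

Run:
```python
from h import *
bar(z=.0296,roi=(100,0,640,250))
go([*fr(VO,VY,np.array([-.055,-.000])),.022],3.3)
```

```text
bar px [[355.0, 205.0], [639.0, 205.0], [639.0, 249.0], [355.0, 249.0]] len 0.1191 yaw 3.3 V [0.0122 0.0149]
t 17.15 p [ 0.4472 -0.1027  0.0217] yaw_y 3.31 F [-1.6  0.5  0.2]
units [ 0.07  0.2  -0.01] turn 0.0
```

Emit:
{"api": "drive_tool", "payload": {"offset": [[0, 0.05, 0], [0, 0.05, 0], [0, 0.04, 0], [0, 0.04, 0], [0, 0, 0], [0, 0, 0], [0, 0, 0], [0, 0, 0], [0, 0, 0], [0, 0, 0]], "turn": [[0, 0, 0], [0, 0, 0], [0, 0, 0], [0, 0, 0], [0, 0, 0], [0, 0, 0], [0, 0, 0], [0, 0, 0], [0, 0, 0], [0, 0, 0]], "hand": [0, 0, 0, 0, 0, 0, 0, 0, 0, 0]}}

```text
time_s: 18.4
position: [0.4538, -0.1022, 0.0217]
tool_rot: [[-0.058, 0.998, 0.0], [0.998, 0.058, -0.0], [-0.0, 0.0, -1.0]]
ft_force: [-0.7, -0.3, 1.1]
grip_width: -0.0001
gripper_force: 0.0
```

Emit:
{"api": "drive_tool", "payload": {"offset": [[0, 0.04, 0], [0, 0.04, 0], [0, 0.04, 0], [0, 0.03, 0], [0, 0, 0], [0, 0, 0], [0, 0, 0], [0, 0, 0], [0, 0, 0], [0, 0, 0]], "turn": [[0, 0, 0], [0, 0, 0], [0, 0, 0], [0, 0, 0], [0, 0, 0], [0, 0, 0], [0, 0, 0], [0, 0, 0], [0, 0, 0], [0, 0, 0]], "hand": [0, 0, 0, 0, 0, 0, 0, 0, 0, 0]}}

```text
time_s: 19.65
position: [0.4583, -0.1017, 0.0216]
tool_rot: [[-0.058, 0.998, -0.003], [0.998, 0.058, 0.001], [0.001, -0.003, -1.0]]
ft_force: [-8.0, -2.5, 4.4]
grip_width: 0.0
gripper_force: 4.7
```

Run:
```python
from h import *
go([*fr(VO,VY,np.array([-.055,-.000])),.022],3.3)
im=get_image('top');b,d=masks(im);c=blob(b,(285,190,340,285));p=cv2.boxPoints(cv2.minAreaRect(c));print(cv2.contourArea(c),p.round().tolist());print([fr(np.zeros(2),-VY,q[:2]-VO).round(4).tolist() for q in ray('top',p,.0296)])
```

```text
t 19.65 p [ 0.4583 -0.1017  0.0216] yaw_y 3.33 F [-8.  -2.5  4.4]
units [ 0.06 -0.08 -0.01] turn 0.0
321.0 [[297.0, 204.0], [316.0, 204.0], [316.0, 226.0], [297.0, 226.0]]
[[0.0775, 0.0208], [0.0749, -0.021], [0.026, -0.0182], [0.0286, 0.0232]]
```

The force has risen to a steady 8 N, so the bar is home against the plate. I'll back away and rise, then check.

Emit:
{"api": "drive_tool", "payload": {"offset": [[0, -0.1, 0], [0, -0.3, 0], [0, -0.5, 0], [0, -0.5, 0], [0, 0, -0.8], [0, 0, -0.9], [0, 0, -0.9], [0, 0, -0.5], [0, 0, 0], [0, 0, 0]], "turn": [[0, 0, 0], [0, 0, 0], [0, 0, 0], [0, 0, 0], [0, 0, 0], [0, 0, 0], [0, 0, 0], [0, 0, 0], [0, 0, 0], [0, 0, 0]], "hand": [0, 0, 0, 0, 0, 0, 0, 0, 0, 0]}}

```text
time_s: 20.95
position: [0.4032, -0.1049, 0.1448]
tool_rot: [[-0.057, 0.998, -0.001], [0.998, 0.057, 0.001], [0.001, -0.001, -1.0]]
ft_force: [0.2, 0.7, -1.8]
grip_width: -0.0003
gripper_force: 0.0
```

Run:
```python
from h import *
bar(z=.0296,roi=(100,0,640,400))
im=get_image('wrist');cv2.imwrite('pics/w6.png',im)
```

```text
bar px [[414.0, 160.0], [571.0, 157.0], [572.0, 216.0], [415.0, 220.0]] len 0.1202 yaw 4.51 V [ 0.0274 -0.0001]
```

View pics/w6.png

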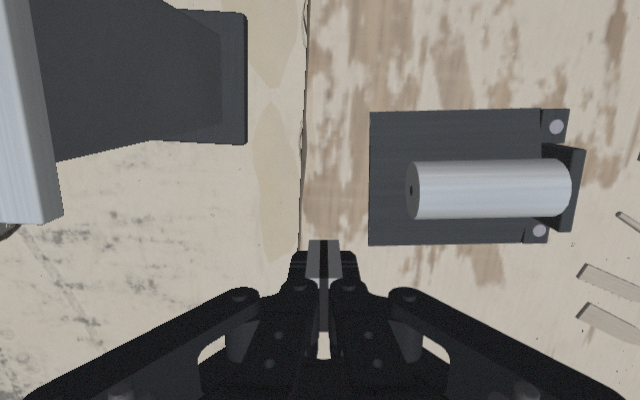

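The picture shows the bar in the groove with its far end against the stop plate at about (570,187) and the hand clear. I'm handing in.

```bash
python3 -c "
from rig import env
print(env.close_job())"
```

```text
the job is handed in; nothing more can be done
None
```

I handed the job in at about 21 s: the last picture shows the thick bar in the groove with its end against the stop plate, and the hand clear; no verdict came back, and I didn't re-check the thin bar and bystanders, though the hand never worked near them.

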